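# Lengthen the antenna mast by one hole

## Robot

A 7-joint arm with a two-finger parallel gripper is mounted at the origin on the work surface. World frame = base frame: x ahead of the robot, y to its left, z up, the work surface at z = 0. Lengths are in mm, angles in rad, forces in N, time in s.
With the tool pointing down it reaches from about 425 to 825 mm from the base axis. Payload 3.6 kg.
Tool frame: the origin (TCP) lies midway between the tips of the shut fingers; the grasp point (between the pads) lies 19 mm behind it; z points along the fingers, y is the line along which they close (so a half turn about z gives the same grasp; the last joint's range is limited). The gripper opens to 93 mm and grips with 3 to 60 N. Pads are 15 mm wide; open, the fingers measure 128 mm over their backs; the gripper's body (75 mm by 188 mm) begins 65 mm behind the grasp point.
Start: joints at [1.19, 0.615, -0.013, 1.423, 0.008, 1.103, -0.04], TCP at [225.822, -609.48, 218.64] pointing down, gripper open.
Joint ranges: [-3.12, 3.12], [-0.3, 2.06], [-1.34, 1.32], [0.26, 2.42], [-1.36, 4.5], [0.01, 1.98], [-2.84, 2.84]. Speed limits (rad/s): [2.79, 2.79, 3.14, 3.14, 3.14, 3.14, 3.14].

## Interface

Orientations are given as [roll, pitch, yaw] about the fixed x, y, z axes, in that order (R = Rz(yaw) Ry(pitch) Rx(roll)).
In Python, from plant import env gives the robot as it stands.
- The arm moves only by the tool apply_moves, never from a script. Its arguments are lists of equal length, an entry for each row: "dp": the shift along the tool's x, y, z in mm, a list of three; "twist": the turn, a rotation vector about the tool's x, y, z in degrees, a list of three; "claw": the opening, from 0 (shut) to 1 (fully open). A call has 1 to 12 rows; each row is the pose to reach, as a shift and turn from the pose commanded when the call began, along the tool's axes at that moment; what a row does not reach only later rows make up. A row lasts 1/10 s, in which the tool goes at most 50 mm and 8.59 degrees, less where a joint would pass 70% of its speed; a pose out of reach is approached as far as the arm can. A call with a gripper value outside its range is refused whole. The fingers move at their own pace and stop on an object; "newtons" is the grip in N (left out, the last holds). Time passes only in rows, so rows that repeat a pose let the fingers close. It gives the time, the measured TCP pose, the force, the opening and the grip force at its end, in the units of the state.
- env.get_state(): the state, without advancing time (a new reading comes with each control period).
- env.snapshot(name): name is "side" or "top" or "wrist"; returns the picture (400x640x3 uint8, red, green, blue); there is no depth.
- env.camera_params(name): a dict with "vfov" (degrees; the focal length in pixels is half the picture's height over the tangent of half this angle, whatever the lens; pixels are square), "cx", "cy" (the principal point, pixels), "xyz" and "rotation" of the camera in the world. Camera axes: x right, y up, looking along -z (the intrinsics and any distortion apply to the point x, -y, -z); pixel columns grow to the right and rows downward; lengths in mm; the calibration is good to about 2 mm. A picture is of the moment at which its call begins: read the wrist's pose just before it. camera_params takes no time and is no camera call; for the wrist camera it gives the pose at the moment of the call.
- env.job_done(): hands the job in; it is judged then, once.
Trained networks look in the newest picture that a camera, given by its name, has taken for a name from the list of things; names that differ only in an ending like _2 or _b are one class to them, and where a whole thing is asked for, a point or a joint stands for the part that bears it (a point fixed in the world has none). Each returns a list of dicts, best first, with "conf" (0 to 1); they miss things now and then, are a little off and sometimes report something else, mostly with a low value. They report only what shows in the picture. A call takes as long as a camera call.
- env.boxes_of(label, camera): "pixel" ([column, row] in pixels, amid what is visible of it).
- env.outline_of(label, camera): "mask" (400x640 bool, what is visible of it) and "pixel" ([column, row] in pixels, amid what is visible of it).
The state is a dict: "time": time; "joints": joint angles; "qvel": joint speeds; "joint_torque": joint torques, N m; "eef_pos": TCP position; "orientation": TCP orientation; "wrist_force": force on the tool from outside, world axes, zero at the start; "wrist_torque": the same for the moment, N m; "gripper_width": finger opening in mm; "grasp_force": force on a finger pad.
Only numpy, scipy, OpenCV 4.12 (cv2) and the standard library are available. Lean on these libraries where they do the work, as an engineer would, in place of code of your own. Each camera call takes 0.05 s, during which the arm holds its last target. There are 200 camera calls.

## Task

Two telescoping masts lie clamped on the network-lab desk. On the one whose end carries the flat square antenna plate, press the snap button flush and slide the outer tube outward, lengthening the mast, until the button snaps up in the next hole; then let go. Leave the other mast, the one with the ball on its end, at its present length.

Things in the scene. Friction and masses are not known exactly. Their poses are not given: they have to be found in the camera images.
- button_top (a point): Top of the 16 mm domed snap button of the mast with the 80 mm square end plate. It stands 6 mm proud through a hole in the square aluminium outer tube (36 mm wide, flat top 73 mm above the desk). The button is in the inner tube, clamped in a 88 mm high black block near the robot, and only moves down. x axis: along the tube to the plate, the way the outer tube slides out; z up.
- sleeve (a joint): That mast's outer tube: m out to the plate side; 0 at start, 0.060 in the next hole, stop 0.085. Friction 3 N; locked while the button is up. A black cross ridge on it (6 mm thick, 13 high) centred 18 mm past each hole on the plate side (54 mm free between ridges) lets shut fingertips that hold the button flush push the tube. Its wall then keeps the button down; at 30 mm/s the next hole snaps.
- snap_button (a joint): How far that button is pressed in, m: 0 standing up, 0.006 flush with the outer tube's top, 0.0085 when held under the tube's wall. Spring force 2.5 N at first, 5 N at flush, 6.5 N at the end. The outer tube has three 17 mm holes 60 mm apart along its top; the button starts in the middle one, and the next is 60 mm away on the clamp side.
- spare_sleeve (a joint): Travel in m of the outer tube of the other, like mast, which has a 50 mm steel ball on its end in place of the plate and lies about 0.3 m to the left or right of the first; 0 at the start, to stay there.

How it is judged (in metres and radians):
On the way:
1. the button is pressed flush while the tube is still in its first hole (value of joint snap_button above 0.0042 m and value of joint sleeve below 0.012 m), for 0.05 s.
At the end, for the whole second after the job is handed in: The plate mast's outer tube is 60 mm (within 4 mm) farther out than at the start, its button standing up in the next hole (within 2 mm of fully up), and the ball mast's tube is within 5 mm of where it was (value of joint sleeve between 0.056 and 0.064 m and value of joint snap_button below 0.002 m and value of joint spare_sleeve between -0.005 and 0.005 m); the robot touches nothing.
It fails at once if the ball mast is slid out of its hole (value of joint spare_sleeve above 0.01 m or value of joint spare_sleeve below -0.01 m).
It also fails if it takes over 32 s, if anything falls off the work surface, if the arm or the gripper's body presses on something with over 40 N, if the wrist force passes 120 N, or if a joint passes its speed limit or range.

## Working session

There is one attempt and no reset: what is moved stays moved. The work goes in short steps, Python scripts to look and compute and a tool call to move; the robot and the scene stay as the last step left them, time stands still between calls to the robot, and variables do not carry over. Pictures are saved under pics/ and viewed, at most 10 in all, crops included, and the job is handed in when it is done.

Besides the shell and the picture viewer there is one more tool, called after "Request:" as name(argument=value, ...) on one line, values as JSON. apply_moves: Moves the arm, as the interface text tells. Its arguments: {"type":"object","properties":{"dp":{"type":"array","items":{"type":"array","items":{"type":"number"}}},"twist":{"type":"array","items":{"type":"array","items":{"type":"number"}}},"claw":{"type":"array","items":{"type":"number"}},"newtons":{"type":"number"}},"required":["dp","twist","claw"]}

```bash
mkdir -p pics; ls
cat > h.py <<'E'
import numpy as np, cv2
from plant import env
def ray(cam,px,P=None):
    P=P or env.camera_params(cam)
    f=200/np.tan(np.radians(P['vfov'])/2)
    c,r=px
    d=np.array([(c-P['cx'])/f,-(r-P['cy'])/f,-1.])
    R=np.array(P['rotation']).reshape(3,3)
    return np.array(P['xyz']),R@d
def onz(cam,px,z,P=None):
    o,d=ray(cam,px,P); return o+d*(z-o[2])/d[2]
def proj(cam,X,P=None):
    P=P or env.camera_params(cam)
    f=200/np.tan(np.radians(P['vfov'])/2)
    v=np.array(P['rotation']).reshape(3,3).T@(np.array(X)-np.array(P['xyz']))
    return [P['cx']+f*v[0]/-v[2],P['cy']-f*v[1]/-v[2]]
E
python3 - <<'E'
from h import *
ims=[]
for c in('top','side'):
    im=env.snapshot(c); cv2.imwrite(f'pics/{c}0.png',im[:,:,::-1])
    print(c,env.camera_params(c))
    for l in('button_top','sleeve','spare_sleeve','snap_button'):
        for b in env.boxes_of(l,c)[:3]:
            print(l,b,onz(c,b['pixel'],79).round(1))
s=env.get_state();print(s)
E
```

```text
pics
top {'vfov': 57.774589430759974, 'cx': 320.22718405170554, 'cy': 194.1948812406541, 'xyz': array([523.05139527,  11.7916661 , 753.55523258]), 'rotation': array([ 5.64910942e-02,  4.57671708e-04, -1.56249221e+00])}Traceback (most recent call last):
  File "<stdin>", line 8, in <module>
  File "h.py", line 11, in onz
    o,d=ray(cam,px,P); return o+d*(z-o[2])/d[2]
        ~~~^^^^^^^^^^
  File "h.py", line 8, in ray
    R=np.array(P['rotation']).reshape(3,3)
ValueError: cannot reshape array of size 3 into shape (3,3)
```

View pics/top0.png

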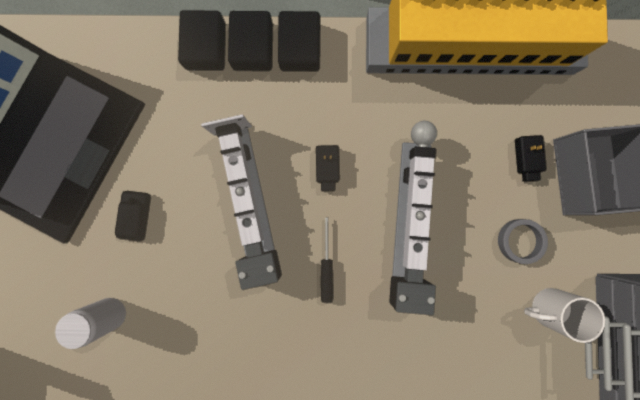

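The top view shows the plate mast at left, with its plate at (224,124), middle button at about (239,191) and clamp at (257,270). The ball mast is at right, with the ball at (424,132).

```bash
sed -i "s/np.array(P\['rotation'\]).reshape(3,3)/Rot(P)/" h.py; sed -i '2a from scipy.spatial.transform import Rotation\ndef Rot(P): return Rotation.from_euler("xyz",P["rotation"]).as_matrix()' h.py
python3 - <<'E'
from h import *
for c in('top','side'):
    im=env.snapshot(c); cv2.imwrite(f'pics/{c}1.png',im[:,:,::-1])
    print(c,env.camera_params(c))
    for l in('button_top','sleeve','spare_sleeve'):
        for b in env.boxes_of(l,c)[:3]:
            print(l,b,onz(c,b['pixel'],79).round(1))
print(onz('top',(239,191),79),'holes',onz('top',(233,160),73),onz('top',(246.5,223),73))
s=env.get_state();print(s)
cv2.imwrite('pics/crop.png',cv2.resize(cv2.imread('pics/top1.png')[100:300,180:310],None,fx=3,fy=3,interpolation=cv2.INTER_CUBIC))
E
```

```text
top {'vfov': 57.774589430759974, 'cx': 320.22718405170554, 'cy': 194.1948812406541, 'xyz': array([523.05139527,  11.7916661 , 753.55523258]), 'rotation': array([ 5.64910942e-02,  4.57671708e-04, -1.56249221e+00])}
sleeve {'pixel': [235.2, 173.6], 'conf': 0.93} [598.5 171.7  79. ]
spare_sleeve {'pixel': [422.2, 193.5], 'conf': 0.77} [ 564.1 -177.6   79. ]
side {'vfov': 54.659861586442446, 'cx': 319.63889108781217, 'cy': 200.34484745387968, 'xyz': array([280.51251295, 481.97608999, 494.42066027]), 'rotation': array([ 0.9623465 , -0.00623719, -2.619117  ])}
sleeve {'pixel': [237.8, 274.5], 'conf': 0.79} [584.4 190.2  79. ]
spare_sleeve {'pixel': [360.2, 180.2], 'conf': 0.65} [ 540.5 -139.9   79. ]
[565.90817236 163.94953098  79.        ] holes [624.92330978 177.87909607  73.        ] [506.37755474 150.00222968  73.        ]
{'time': 0.5, 'joints': array([ 1.1895037 ,  0.61491833, -0.0126072 ,  1.42348657,  0.00809283,
        1.10340649, -0.0403605 ]), 'qvel': array([ 0.0011861 , -0.00118399, -0.00154377,  0.00020332,  0.00101362,
       -0.00016386, -0.00171075]), 'joint_torque': array([-5.43797960e-04, -4.58395672e+01,  2.08515166e-01, -1.65861976e+01,
       -6.10793475e-02,  1.39942631e-02,  6.01705642e-05]), 'eef_pos': array([ 225.80823293, -609.43740969,  218.5995254 ]), 'orientation': array([-3.14142291e+00, -4.18247012e-05,  3.54877697e-01]), 'wrist_force': array([ 0.02658895,  0.17405029, -0.27994328]), 'wrist_torque': array([ 0.03836184, -0.02558501,  0.00964384]), 'grasp_force': 0.0, 'gripper_width': 92.96228794534528}
```

View pics/crop.png

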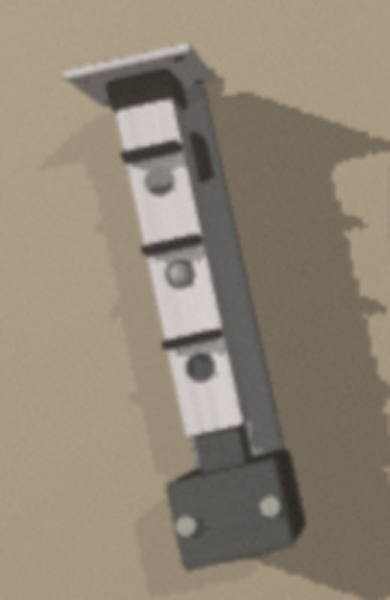

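View pics/side1.png

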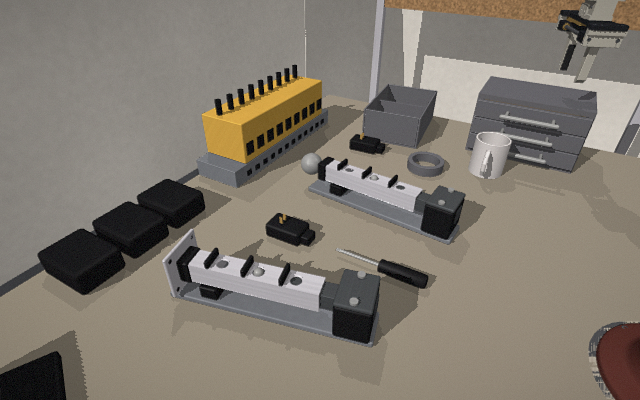

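The top crop puts the button at image (240,190.7), the neighbouring holes at (233,160) and (247,222), and a ridge just plate-side of each. The side view agrees, with the plate mast in the foreground and the button at (257,272). That gives a button position of about (566,163,79) and a tube yaw of about 13.2°. I'll go above it with the fingers shut and the closing line along the tube.

Request:
apply_moves(dp=[[587,-606,0],[587,-606,0],[587,-606,0],[587,-606,0],[587,-606,0],[587,-606,0],[587,-606,0],[587,-606,0],[587,-606,0],[587,-606,0],[587,-606,0],[587,-606,0]], twist=[[0,0,-83],[0,0,-83],[0,0,-83],[0,0,-83],[0,0,-83],[0,0,-83],[0,0,-83],[0,0,-83],[0,0,-83],[0,0,-83],[0,0,-83],[0,0,-83]], claw=[0,0,0,0,0,0,0,0,0,0,0,0], newtons=30)

```text
time: 1.7
eef_pos: [468.3, -58.8, 219.1]
orientation: [3.141, 0.001, 1.803]
wrist_force: [0.7, -0.6, -0.5]
gripper_width: 2.4
grasp_force: 0.0
```

Request:
apply_moves(dp=[[193,146,30],[193,146,30],[193,146,30],[193,146,30],[193,146,30],[193,146,30],[193,146,30]], twist=[[0,0,0],[0,0,0],[0,0,0],[0,0,0],[0,0,0],[0,0,0],[0,0,0]], claw=[0,0,0,0,0,0,0])

```text
time: 2.4
eef_pos: [564.9, 162.1, 188.3]
orientation: [-3.141, 0.0, 1.806]
wrist_force: [0.6, -0.7, 0.1]
gripper_width: 1.0
grasp_force: 0.0
```

Run:
```python
from h import *
s=env.get_state();print(s['eef_pos'],s['orientation'],s['gripper_width'])
P=env.camera_params('wrist');im=env.snapshot('wrist');cv2.imwrite('pics/w0.png',im[:,:,::-1])
print(P)
for l in('button_top','sleeve'):
    for b in env.boxes_of(l,'wrist')[:3]: print(l,b,onz('wrist',b['pixel'],79,P).round(1))
print(proj('wrist',[566,163,79],P))
```

```text
[564.87854628 162.09938085 188.25645631] [-3.14080330e+00  1.84497392e-05  1.80571025e+00] 0.9620322145168153
{'vfov': 59.33109250535724, 'cx': 311.84780983224647, 'cy': 195.4807468965525, 'xyz': array([546.56827795, 238.7027823 , 355.1586166 ]), 'rotation': array([-0.28539046,  0.00084217,  0.23527562])}
button_top {'pixel': [313.7, 185.9], 'conf': 0.54} [564.8 168.1  79. ]
sleeve {'pixel': [369.2, 182.9], 'conf': 0.57} [608. 181.  79.]
[np.float64(313.6607791762873), np.float64(192.10247202458197)]
```

View pics/w0.png

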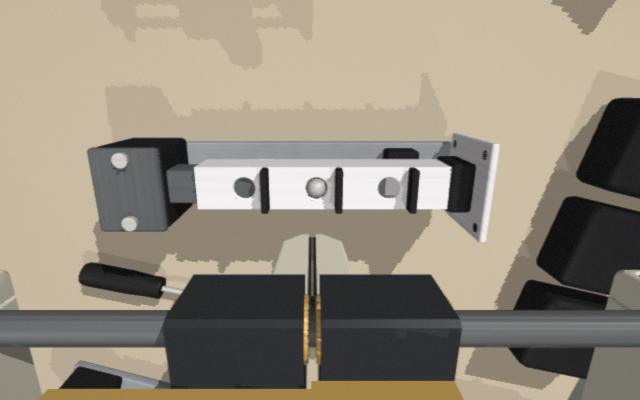

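The wrist view shows the button at (317,187), the ridges at (265), (339) and (413), and the shut tips ending near (312,237), about 30 mm wide. I'll check the lateral position against the TCP projection and the side camera.

Run:
```python
from h import *
P=env.camera_params('wrist')
print('tcp px',proj('wrist',env.get_state()['eef_pos'],P))
print(onz('wrist',(317,187),78,P),onz('side',(257,271.5),78),onz('top',(240,190.7),78))
a=np.array([onz('wrist',p,73,P) for p in((245,187.5),(389.5,188))]);print(a,a.mean(0),np.arctan2(*(a[1]-a[0])[[1,0]]))
print('tube edges',[onz('wrist',p,73,P)[:2] for p in((317,207),(317,166))])
d=[ray('wrist',(317,187),P),ray('side',(257,271.5)),ray('top',(240,190.7))]
A=0;b=0
for o,v in d:
    v=v/np.linalg.norm(v);M=np.eye(3)-np.outer(v,v);A=A+M;b=b+M@o
print('tri',np.linalg.solve(A,b))
```

```text
tcp px [np.float64(311.99996735897173), np.float64(250.52835695434686)]
[568.15381242 164.08437065  78.        ] [564.50047678 170.30924935  78.        ] [566.54861141 162.31889703  78.        ]
[[510.20341092 148.67055535  73.        ]
 [627.58458549 175.75273643  73.        ]] [568.8939982  162.21164589  73.        ] 0.22675207752634627
tube edges [array([572.60730551, 145.7287584 ]), array([564.39872276, 180.10574506])]
tri [568.29835631 163.78159062  71.2944912 ]
```

Request:
apply_moves(dp=[[1,-1,45],[1,-1,90],[1,-1,100],[1,-1,107],[1,-1,110],[1,-1,112],[1,-1,114],[1,-1,115],[1,-1,115]], twist=[[0,0,0],[0,0,0],[0,0,0],[0,0,0],[0,0,0],[0,0,0],[0,0,0],[0,0,0],[0,0,0]], claw=[0,0,0,0,0,0,0,0,0])

```text
time: 3.45
eef_pos: [565.1, 162.0, 74.8]
orientation: [3.139, 0.0, 1.803]
wrist_force: [-0.3, -1.0, 4.4]
gripper_width: 0.2
grasp_force: 2.1
```

Run:
```python
from h import *
im=env.snapshot('wrist');jm=env.snapshot('side')
cv2.imwrite('pics/w1.png',np.hstack([cv2.resize(im[130:280,180:480],(500,250)),cv2.resize(jm[210:350,150:400],(300,168))if 0 else cv2.resize(jm[220:320,170:320],(300,250))])[:,:,::-1])
s=env.get_state();print(s['eef_pos'],s['wrist_force'])
```

```text
[565.06126756 161.9836985   74.6107563 ] [ 0.90221999 -1.37692796  4.94919843]
```

View pics/w1.png

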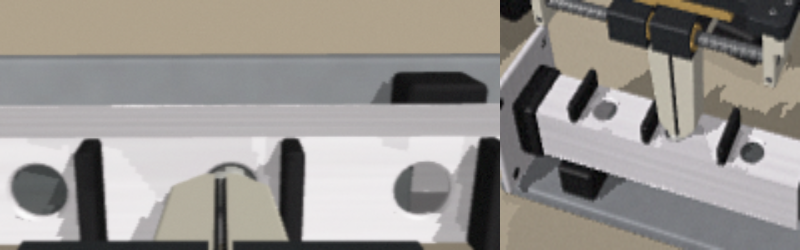

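The tips sit on the button, with the hole rim just visible behind them, and there is a gap of several mm to the ridge on the plate side. The force is about 5 N, so it is almost flush. I'll press a little more, then slide.

Request:
apply_moves(dp=[[1,0,1],[1,0,1.5],[1,0,2],[1,1.5,2],[1,4,2],[1,6.5,2],[1,9,2],[1,11,2],[1,13,2]], twist=[[0,0,0],[0,0,0],[0,0,0],[0,0,0],[0,0,0],[0,0,0],[0,0,0],[0,0,0],[0,0,0]], claw=[0,0,0,0,0,0,0,0,0])

```text
time: 4.45
eef_pos: [571.2, 163.7, 72.7]
orientation: [-3.13, 0.004, 1.803]
wrist_force: [-10.8, -4.7, 19.2]
gripper_width: 0.2
grasp_force: 9.7
```

Run:
```python
from h import *
im=env.snapshot('wrist');jm=env.snapshot('side')
cv2.imwrite('pics/w2.png',np.hstack([cv2.resize(im[130:280,180:480],(500,250)),cv2.resize(jm[220:320,170:320],(300,250))])[:,:,::-1])
s=env.get_state();print(s['eef_pos'],s['wrist_force'])
```

```text
[571.90200333 163.86560067  72.71887623] [-8.39689822 -4.9458733  17.81142218]
```

View pics/w2.png

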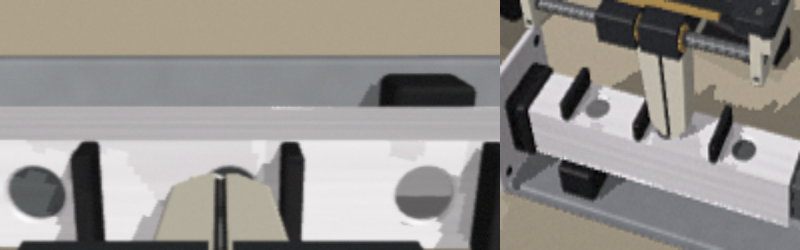

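The tube is moving out with the tips, by about 7 mm, and the tip and ridge keep the same gap. I'll carry on sliding.

Request:
apply_moves(dp=[[0,2.5,0],[0,5,0],[0,7.5,0],[0,10,0],[0,12.5,-0.5],[0,15,-1],[0,17.5,-1],[0,20,-1],[0,22.5,-1],[0,25,-1],[0,27.5,-1],[0,30,-1]], twist=[[0,0,0],[0,0,0],[0,0,0],[0,0,0],[0,0,0],[0,0,0],[0,0,0],[0,0,0],[0,0,0],[0,0,0],[0,0,0],[0,0,0]], claw=[0,0,0,0,0,0,0,0,0,0,0,0])

```text
time: 5.75
eef_pos: [602.4, 171.2, 73.0]
orientation: [-3.134, 0.003, 1.803]
wrist_force: [-5.4, -3.9, 10.8]
gripper_width: 0.5
grasp_force: 5.6
```

Run:
```python
from h import *
im=env.snapshot('wrist');jm=env.snapshot('side')
cv2.imwrite('pics/w3.png',np.hstack([cv2.resize(im[130:280,180:480],(500,250)),cv2.resize(jm[220:320,170:320],(300,250))])[:,:,::-1])
s=env.get_state();print(s['eef_pos'],s['wrist_force'])
```

```text
[603.57071315 171.4425308   73.09139391] [-4.04480023 -2.45407033  9.52045687]
```

View pics/w3.png

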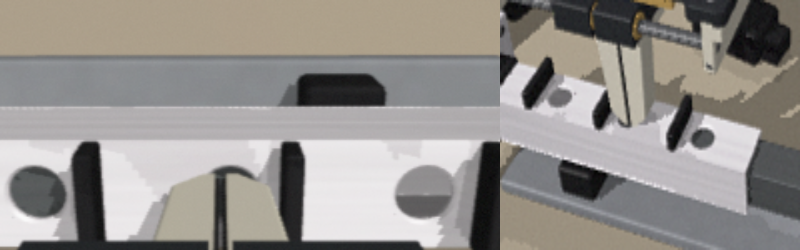

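The tube is out about 40 mm. I'll push the last 20 mm or so at 25 mm/s.

Request:
apply_moves(dp=[[0,2.5,0],[0,5,0],[0,7.5,0],[0,10,0],[0,12.5,0],[0,15,0],[0,17,0],[0,19,0],[0,20.5,0],[0,22,0],[0,23,0],[0,23,0]], twist=[[0,0,0],[0,0,0],[0,0,0],[0,0,0],[0,0,0],[0,0,0],[0,0,0],[0,0,0],[0,0,0],[0,0,0],[0,0,0],[0,0,0]], claw=[0,0,0,0,0,0,0,0,0,0,0,0])

```text
time: 7.05
eef_pos: [625.0, 176.7, 73.0]
orientation: [-3.134, 0.002, 1.803]
wrist_force: [-5.4, -3.6, 10.1]
gripper_width: 0.8
grasp_force: 5.2
```

Run:
```python
from h import *
im=env.snapshot('wrist');jm=env.snapshot('side')
cv2.imwrite('pics/w4.png',np.hstack([cv2.resize(im[130:280,150:450],(450,225)),cv2.resize(jm[220:320,190:330],(315,225))])[:,:,::-1])
s=env.get_state();print(s['eef_pos'],s['wrist_force'])
```

```text
[625.02984807 176.68171086  73.01061447] [-5.18332517 -3.29181645  9.77114869]
```

View pics/w4.png

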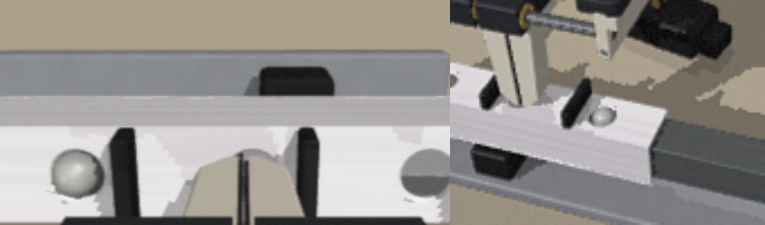

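The button has snapped up in the next hole: a bright dome shows at (77,172) in the wrist crop and (602,116) in the side crop. I'll lift straight off.

Request:
apply_moves(dp=[[0,-1,-4],[0,-2,-15],[0,-2,-40],[0,-2,-80],[0,-2,-100],[0,-2,-100],[0,-2,-100]], twist=[[0,0,0],[0,0,0],[0,0,0],[0,0,0],[0,0,0],[0,0,0],[0,0,0]], claw=[0,0,0,0,0,0,0])

```text
time: 7.85
eef_pos: [625.6, 177.8, 172.5]
orientation: [-3.141, -0.0, 1.804]
wrist_force: [-0.8, -0.3, -0.2]
gripper_width: 0.1
grasp_force: 0.0
```

Run:
```python
from h import *
im=env.snapshot('top');jm=env.snapshot('side')
cv2.imwrite('pics/w5.png',np.hstack([cv2.resize(im[80:300,180:460],(430,338)),cv2.resize(jm[200:350,150:400],(360,338))])[:,:,::-1])
s=env.get_state();print(s['eef_pos'],s['wrist_force'],s['time'])
```

```text
[624.89371052 177.18517896 170.96571592] [ 0.17305932  0.39181251 -0.85775827] 7.95
```

View pics/w5.png

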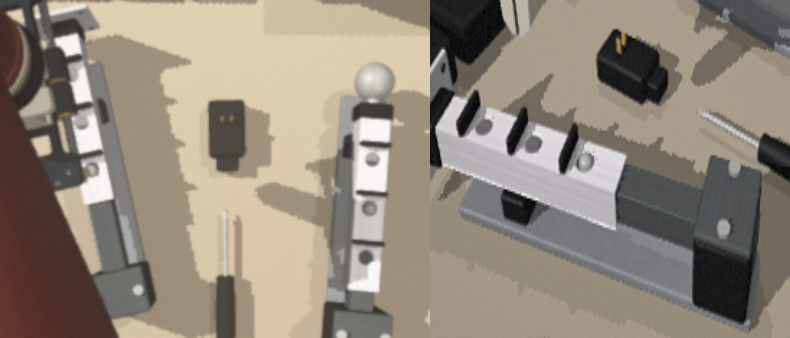

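The button stands up in the clamp-side hole, at (585,161) in the side crop. The ball mast hasn't moved, and the gripper is clear.

```bash
python3 -c "
from plant import env
print(env.job_done())"
```

```text
the job is handed in; nothing more can be done
None
```

The plate mast is about 60 mm longer with its button up in the next hole, the ball mast shows no movement in the final picture, and I handed the job in just after 7.95 s; no verdict came back.

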